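# Pack the pH calibration kit back into its caddy

## Task

Pack the pH calibration kit into its white caddy: the red-topped and the green-topped vial and the blue-lidded pot of electrode solution each upright in the well with the ring of its own colour, fully down, and the blue electrode carton flat in the long cradle. Set the glass vials down gently, do not drop them. The white-lidded pots are samples that only look like the kit's pot: leave them where they stand.

Things in the scene. Friction and masses are not known exactly. Their poses are not given: they have to be found in the camera images.
- vial_red_mid (a point): Glass vial, pink content, white cap with red top, 79 mm tall: body 44 mm across up to 60 mm, cap 33 mm across. Loose, 85 g. The point is its centre, 39.5 mm above its underside; z up. Grip it near the top: a blue glove box 85 mm tall (120 x 240 mm, long side along y turned 14 deg counter-clockwise) stands amid the things.
- vial_green_mid (a point): Glass vial, light green content, white cap with green top, 79 mm tall: body 44 mm across up to 60 mm, cap 33 mm across. Loose, 85 g. The point is its centre, 39.5 mm above its underside; z up. Grip it near the top: a blue glove box 85 mm tall (120 x 240 mm, long side along y turned 14 deg counter-clockwise) stands amid the things.
- pot_blue_mid (a point): Sample pot with blue lid, 59 mm tall: white body up to 45 mm across, from 45 mm up a 49 mm wide lid. Loose, 45 g. The point is its centre, 29.5 mm above its underside; z up. Grip it near the top: a blue glove box 85 mm tall (120 x 240 mm, long side along y turned 14 deg counter-clockwise) stands amid the things.
- carton_mid (a point): Dark blue carton of the spare electrode, 170 x 45 x 34 mm, lying flat on the bench, loose, 110 g; grip it across its 45 mm width. The point is at its centre, 17 mm above its underside; x runs along its length, y across its width, z up.
- well_red: Grey block 73 x 73 x 26 mm, red ring and floor: the well for the red-topped vial, 56 mm across, 22 mm deep, mouth flared 4 mm. Fixed. Origin: under the well's centre, 4 mm above the bench, 4 mm below the well floor; x, y along the block's sides, z up. The 3 wells stand in a row along y, 75 mm apart, in any order: close the gripper along x to clear neighbours.
- well_green: Grey block 73 x 73 x 26 mm, green ring and floor: the well for the green-topped vial, 56 mm across, 22 mm deep, mouth flared 4 mm. Fixed. Origin: under the well's centre, 4 mm above the bench, 4 mm below the well floor; x, y along the block's sides, z up. It stands in the caddy, a fixed white tray of 172 x 234 mm (x, y) with 22 mm walls.
- well_blue: Grey block 73 x 73 x 26 mm, blue ring and floor: the well for the blue-lidded pot, 56 mm across, 22 mm deep, mouth flared 4 mm. Fixed. Origin: under the well's centre, 4 mm above the bench, 4 mm below the well floor; x, y along the block's sides, z up. 
- cradle: Oblong carton cradle with black pad, fixed in the caddy. Pocket 57 (x) x 184 mm (y), 12 mm deep, long sides open in the middle for fingers. Origin: centre of its underside, 4 mm above the bench, 8 mm below the carton's floor; z up. The row of wells is 87 mm away in +x; vials in it rise 87 mm above the bench, so a low gripper has more room if the carton goes first.
- pot_white_a_mid (a point): Sample pot with white lid, 59 mm tall: white body up to 45 mm across, from 45 mm up a 49 mm wide lid. Loose, 45 g. The point is its centre, 29.5 mm above its underside; z up. Not of the kit: leave it.
- pot_white_b_mid (a point): Sample pot with white lid, 59 mm tall: white body up to 45 mm across, from 45 mm up a 49 mm wide lid. Loose, 45 g. The point is its centre, 29.5 mm above its underside; z up. Not of the kit: leave it.
Not all that is in view belongs to the job. There is more than one size of the part that bears pot_blue_mid; the job needs the larger.

How it is judged:
By the outcome, as a careful person would: the job done as asked, in the order asked, and still so for the second after the job is handed in, with the robot touching nothing.
It also fails if it takes over 118 s, if anything falls off the work surface, if the arm or the gripper's body presses on something with over 40 N, if the wrist force passes 120 N, or if a joint passes its speed limit or range.

## Robot

A 6-joint arm with a two-finger parallel gripper is mounted at the origin on a cart in front of the work surface, level with it; the furniture and walls round the work are solid. World frame = base frame: x ahead of the robot, y to its left, z up, the work surface at z = 0. Lengths are in m, angles in rad, forces in N, time in s.
With the tool pointing down it reaches from about 0.375 to 0.975 m from the base axis. Payload 3.8 kg.
Tool frame: the origin (TCP) lies at the very end of the fingers, on their centre line; the grasp point (between the pads) lies 19 mm behind it; z points along the fingers, y is the direction in which the jaws open and shut (so a half turn about z gives the same grasp; the last joint's range is limited). The gripper opens to 85 mm and grips with 20 to 120 N. Pads are 22 mm wide; open, the fingers measure 114 mm over their backs; the gripper's body (76 mm by 85 mm) begins 54 mm behind the grasp point. The pads swing forward as they close: fully open they stand 13 mm farther back than shut.
Start: joints at [-1.195, 0.264, 1.604, -0, 1.274, -0.037], TCP at [0.271, -0.618, 0.231] pointing down, gripper open.
Joint ranges: [-2.63, 2.63], [-0.94, 2.18], [0.31, 2.57], [-1.31, 4.45], [0, 2.66], [-2.55, 2.55]. Speed limits (rad/s): [2.57, 2.57, 3.14, 3.14, 3.14, 3.14].

## Interface

Orientations are given as a rotation vector (axis times angle).
In Python, from workcell import bot, viewer gives the robot as it stands.
- The arm moves only by the tool jog_arm, never from a script. Its argument "motion" is a list of rows, each an object of numbers: "dx", "dy", "dz": the shift along the world's x, y, z in cm; "turn": the turn about the world's z in rad. A call has 1 to 12 rows; each row shifts and turns the commanded pose from where the row before left it; what a row does not reach is not made up. A row lasts 1/12 s, in which the tool goes at most 41.7 mm and 7.16 degrees, less where a joint would pass 70% of its speed; a pose out of reach is approached as far as the arm can. A call is refused whole if a number of a shift passes 4.17 or a number of a turn 0.125, either way. A call with a gripper value outside its range is refused whole. "fingers" is the finger opening in cm, from 0 to 8.54, set as the call begins (left out, the last holds). The fingers move at their own pace and stop on an object; "grip_force" is the grip in N (left out, the last holds). Time passes only in rows, so rows that do not move let the fingers close. It gives the time, the measured TCP pose, the force and the opening at its end, in the units of the state.
- bot.read_state(): the state, without advancing time (a new reading comes with each control period).
- viewer.read_camera(name): name is "scene" or "top" or "wrist"; returns (picture, depth): 480x640x3 uint8, red, green, blue; 480x640 float32, m along the optical axis (not along the pixel's ray), 0 where there is no reading.
- viewer.camera_info(name): a dict with "vertical_fov" (degrees; the focal length in pixels is half the picture's height over the tangent of half this angle, whatever the lens; pixels are square), "cx", "cy" (the principal point, pixels), "dist" ([k1, k2, p1, p2, k3] as OpenCV has them; the pictures are not rectified), "R" (3x3) and "t" (3): a world point X has camera coordinates R X + t. Camera axes: x right, y down, z forward; pixel columns grow to the right and rows downward; lengths in m; the calibration is good to about 2 mm. A picture is of the moment at which its call begins: read the wrist's pose just before it. camera_info takes no time and is no camera call; for the wrist camera it gives the pose at the moment of the call.
- bot.finish_job(): hands the job in, once; it reports no verdict.
The state is a dict: "time": time; "q": joint angles; "joint_vel": joint speeds; "joint_torque": joint torques, N m; "tool_pos": TCP position; "tcp_rot": TCP orientation; "wrist_force": force on the tool from outside, world axes, zero at the start; "torque": the same for the moment, N m; "width": opening from 0.0 (shut) to 1.0 (fully open).
Only numpy, scipy, OpenCV 4.12 (cv2) and the standard library are available. Lean on these libraries where they do the work, as an engineer would, in place of code of your own. Each camera call takes 0.05 s, during which the arm holds its last target. There are 200 camera calls.

## Working session

There is one attempt and no reset: what is moved stays moved. The work goes in short steps, Python scripts to look and compute and a tool call to move; the robot and the scene stay as the last step left them, time stands still between calls to the robot, and variables do not carry over. Pictures are saved under pics/ and viewed, about 12 in all and at most 16, crops included, and the job is handed in when it is done.

Besides the shell and the picture viewer there is one more tool, called after ">>>" as a command line: name --argument value ..., lists and objects as JSON in quotes. jog_arm: Moves the arm, as the interface text tells. Its arguments: {"type":"object","properties":{"motion":{"type":"array"},"fingers":{"type":"number"},"grip_force":{"type":"number"}},"required":["motion"]}

```bash
ls; mkdir -p pics; cat > h.py <<'E'
import numpy as np,cv2
from workcell import bot,viewer
def K(i):
    f=240/np.tan(np.radians(i["vertical_fov"])/2)
    return np.array([[f,0,i["cx"]],[0,f,i["cy"]],[0,0,1.]])
def grab(n,name):
    i=viewer.camera_info(n); p,d=viewer.read_camera(n)
    cv2.imwrite(f"pics/{name}.png",p[:,:,::-1]); np.savez(f"{name}.npz",p=p,d=d,K=K(i),dist=np.array(i["dist"],float),R=np.array(i["R"]),t=np.array(i["t"]))
    return load(name)
def load(name): return dict(np.load(f"{name}.npz"))
def ray(c,uv,z):
    "pixels -> world points on plane height z"
    uv=np.array(uv,float).reshape(-1,1,2)
    n=cv2.undistortPoints(uv,c["K"],c["dist"]).reshape(-1,2)
    v=np.c_[n,np.ones(len(n))]@c["R"]; o=-c["R"].T@c["t"]
    return o+v*((z-o[2])/v[:,2])[:,None]
def cloud(c):
    "world xyz per pixel"
    v,u=np.mgrid[:480,:640]; n=cv2.undistortPoints(np.stack([u,v],-1).reshape(-1,1,2).astype(float),c["K"],c["dist"]).reshape(480,640,2)
    P=np.dstack([n,np.ones((480,640))])*c["d"][...,None]
    return (P-c["t"])@c["R"]
E
python3 - <<'E'
from h import *
s=bot.read_state();print(s)
for n in("scene","top"): 
    c=grab(n,n+"0"); print(n,-c["R"].T@c["t"],c["R"][2],(c["d"]>0).mean())
a=cv2.imread("pics/top0.png")
E
```

```text
pics
{'time': 0.0, 'q': array([-1.19492623e+00,  2.64763908e-01,  1.60542290e+00,  5.26859178e-06,
        1.27369742e+00, -3.68873204e-02]), 'joint_vel': array([ 0.0015365 ,  0.00220563, -0.00097048, -0.0003459 , -0.00139586,
        0.00071743]), 'joint_torque': array([ 7.03410133e-04, -5.15108442e+01, -3.67311180e+01,  9.79709966e-05,
        1.29001550e-02, -4.52399206e-06]), 'tool_pos': array([ 0.27049753, -0.61760575,  0.22992838]), 'tcp_rot': array([-3.07271495e+00, -6.43299709e-01,  5.98957951e-04]), 'wrist_force': array([-0.4886955 ,  0.04648546, -0.29925422]), 'torque': array([-0.04694853,  0.00380018, -0.00981009]), 'width': 0.9995617526340876}
scene [ 0.76910648 -1.18905687  0.58666305] [-0.16810173  0.8960938  -0.41080131] 0.9958723958333333
top [ 0.29607775 -0.01746708  1.21190913] [ 0.21484092 -0.02965855 -0.97619862] 0.99609375
```

View pics/top0.png

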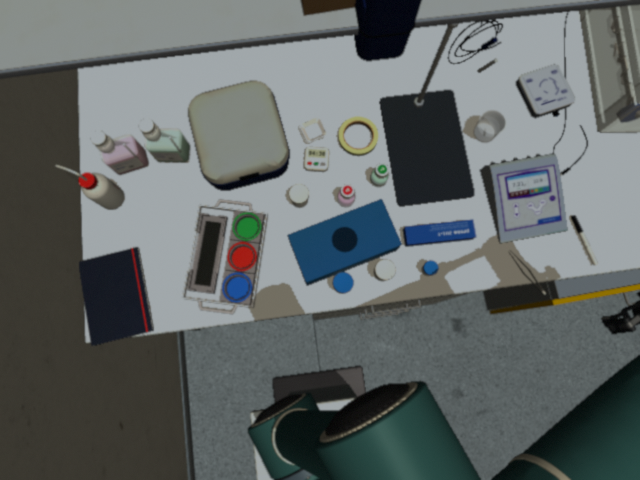

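View pics/scene0.png

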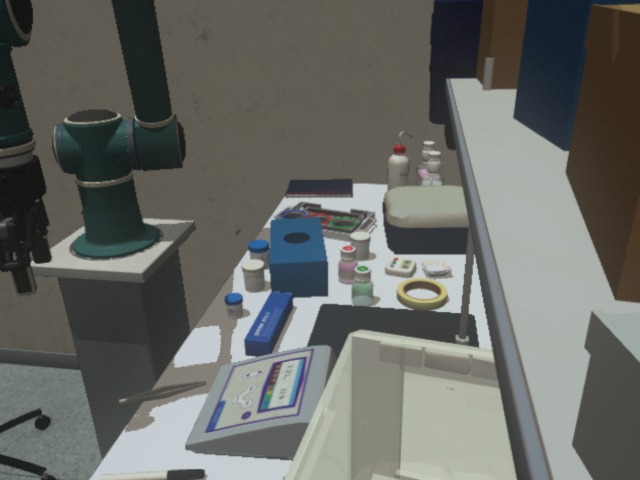

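Top view: caddy at left, with the cradle at (208,253) and wells green (248,228), red (243,257), blue (238,288). The red vial is at (346,195), green vial (379,175), large blue pot (343,282), small one (430,268), white pots (298,195) and (384,269), carton (440,232), glove box (344,242). The scene view shows an overhead shelf at far x.

```bash
python3 - <<'E'
from h import *
c=load("top0"); P=cloud(c); hsv=cv2.cvtColor(c["p"],cv2.COLOR_RGB2HSV)
def comp(name,m,seed,z):
    n,l=cv2.connectedComponents(m.astype(np.uint8)); 
    v,u=seed; w=l[v-6:v+7,u-6:u+7]; ids=w[w>0]
    if not len(ids): print(name,"none");return
    k=l==np.bincount(ids).argmax(); vv,uu=np.nonzero(k)
    pts=ray(c,np.c_[uu,vv],z); r=cv2.minAreaRect((pts[:,:2]*1000).astype(np.float32))
    print(name,k.sum(),"ray mean",pts.mean(0).round(4),"rect",np.round(r[0],1),np.round(r[1],1),round(r[2],1),"depth med",np.median(P[k],0).round(4))
H,S,V=[hsv[...,i].astype(int) for i in range(3)]
red=((H<10)|(H>170))&(S>120)&(V>80); gr=(H>45)&(H<85)&(S>90); bl=(H>95)&(H<125)&(S>120)&(V>60)
comp("well r",red,(257,243),.008);comp("well g",gr,(228,248),.008);comp("well b",bl,(288,238),.008)
comp("vial r",red,(189,347),.079);comp("vial g",gr,(170,381),.079)
comp("pot b",bl,(282,343),.059);comp("pot small",bl,(268,430),.04);comp("carton",bl,(232,440),.034);comp("box",bl,(255,320),.085)
wh=(S<60)&(V>150)
for n,(v,u) in dict(wa=(195,298),wb=(269,384)).items(): print(n,ray(c,[[u,v]],.059),P[v,u])
comp("cradle",(V<60)&(S<120),(253,208),.012)
# heights
for n,(v,u) in dict(shelf=(60,150),stand=(100,418),case=(130,240)).items(): print(n,P[v,u].round(3))
print("bench z",np.median(P[295:310,170:180,2]), [ (q,P[q[1],q[0]].round(3)) for q in [(85,72),(90,338),(560,285),(570,20)]])
for n in (1,):
    i=cv2.resize(c["p"][120:330,160:500,::-1],None,fx=2.3,fy=2.3,interpolation=cv2.INTER_CUBIC); cv2.imwrite("pics/crop.png",i)
E
```

```text
well r 629 ray mean [0.5173 0.1383 0.008 ] rect [518.8 139.6] [71.2 70.6] 38.3 depth med [0.5158 0.1373 0.0103]
well g 558 ray mean [0.5898 0.1189 0.008 ] rect [592.9 119. ] [69.8 71.6] 84.5 depth med [0.5878 0.1186 0.0104]
well b 603 ray mean [0.4438 0.1572 0.008 ] rect [445.3 159.8] [71.5 69.2] 38.2 depth med [0.4425 0.1561 0.0097]
vial r 45 ray mean [ 0.6321 -0.1339  0.079 ] rect [ 632.5 -134. ] [19.1 17.4] 82.4 depth med [ 0.6314 -0.133   0.0789]
vial g 50 ray mean [ 0.6732 -0.2244  0.079 ] rect [ 673.1 -224.4] [19.  17.7] 35.2 depth med [ 0.6737 -0.2243  0.0783]
pot b 329 ray mean [ 0.4186 -0.093   0.059 ] rect [419.3 -92.2] [47.5 44.7] 37.2 depth med [ 0.4182 -0.093   0.0582]
pot small 156 ray mean [ 0.4264 -0.3064  0.04  ] rect [ 426.7 -306.5] [29.5 34.8] 18.6 depth med [ 0.4264 -0.306   0.0417]
carton 1142 ray mean [ 0.5095 -0.3423  0.034 ] rect [ 509.3 -346.1] [168.8  45.3] 88.4 depth med [ 0.511  -0.3382  0.0337]
box 4632 ray mean [ 0.5098 -0.1082  0.085 ] rect [ 510.8 -109.3] [119. 236.] 13.8 depth med [ 0.5085 -0.1054  0.0849]
wa [[ 0.64033067 -0.01666986  0.059     ]] [ 0.63919847 -0.01667248  0.06279175]
wb [[ 0.43520688 -0.19377711  0.059     ]] [ 0.43520229 -0.19377129  0.05903802]
cradle 985 ray mean [0.5367 0.2215 0.012 ] rect [537.7 221.2] [ 38.2 158.3] 75.2 depth med [0.5352 0.2216 0.0124]
shelf [1.091e+00 3.360e-01 1.000e-03]
stand [ 0.86  -0.355  0.037]
case [0.801 0.1   0.116]
bench z -0.0009959515172250932 [((85, 72), array([ 1.081,  0.515, -0.   ])), ((90, 338), array([0.369, 0.516, 0.016])), ((560, 285), array([ 0.354, -0.74 , -0.226])), ((570, 20), array([ 1.068, -0.838, -0.004]))]
```

View pics/crop.png

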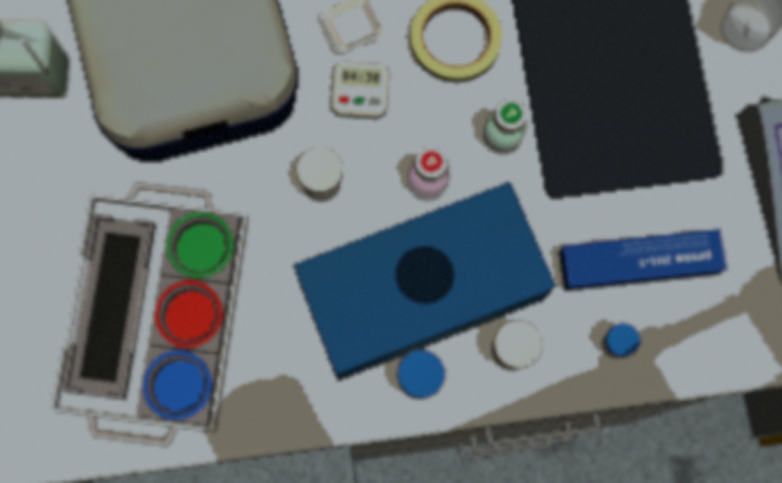

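The crop confirms the layout, and the blue pot almost touches the glove box. I'll refine the wells at rim height, and the carton and cradle axes.

```bash
cat >> h.py <<'E'
def masks(c):
    H,S,V=[cv2.cvtColor(c["p"],cv2.COLOR_RGB2HSV)[...,i].astype(int) for i in range(3)]
    return dict(r=((H<10)|(H>170))&(S>120)&(V>80),g=(H>45)&(H<85)&(S>90),b=(H>95)&(H<125)&(S>120)&(V>60),k=(V<60)&(S<120))
def blobs(c,key,z,amin=100,amax=1e9):
    n,l,st,ce=cv2.connectedComponentsWithStats(masks(c)[key].astype(np.uint8)); out=[]
    for i in range(1,n):
        if amin<=st[i,4]<=amax:
            cs,_=cv2.findContours((l==i).astype(np.uint8),0,1)
            h=cv2.convexHull((ray(c,max(cs,key=len).reshape(-1,2),z)[:,:2]*1000).astype(np.float32))
            out.append((ce[i].round(0),st[i,4],h))
    return out
E
python3 - <<'E'
from h import *
c=load("top0"); P=cloud(c); W={}
for k in "rgb":
    for ce,a,h in blobs(c,k,.030,400,700):
        if ce[0]<270: W[k]=np.array(cv2.fitEllipse(h)[0]); print(k,W[k],cv2.fitEllipse(h)[1])
d=W["g"]-W["b"]; print("row angle",np.degrees(np.arctan2(d[1],d[0])),np.linalg.norm(d),"mean",sum(W.values())/3)
for ce,a,h in blobs(c,"b",.034,900,1500): print("carton",cv2.minAreaRect(h))
m=(P[...,2]>.029)&(P[...,2]<.04)&(P[...,0]>.46)&(P[...,0]<.57)&(P[...,1]>-.45)&(P[...,1]<-.245)
print("carton depth",cv2.minAreaRect((P[m][:,:2]*1000).astype(np.float32)),np.median(P[m],0))
for ce,a,h in blobs(c,"k",.012,700,1300): print("cradle",ce,cv2.minAreaRect(h))
# obstacles tall near path: max z on grid
m=(P[...,2]>.09)&(P[...,0]>.35)&(P[...,0]<.75); print("tall",m.sum(),P[m].min(0) if m.any() else 0,P[m].max(0) if m.any() else 0)
E
```

```text
r [515.10412598 137.13777161] (70.35982513427734, 72.60375213623047)
g [587.48223877 117.8062439 ] (70.09060668945312, 70.9626235961914)
b [442.56246948 156.43859863] (69.3225326538086, 70.944580078125)
row angle -14.926649200131134 149.98065996221814 mean [515.04961141 137.12753805]
carton ((509.2828063964844, -346.1316223144531), (168.82089233398438, 45.346004486083984), 88.39486694335938)
carton depth ((510.6486511230469, -348.3742980957031), (172.5319366455078, 45.87452697753906), 88.50395965576172) [ 0.51011895 -0.34750385  0.03374096]
cradle [208. 253.] ((537.68408203125, 221.24957275390625), (38.16060256958008, 158.2987518310547), 75.24376678466797)
tall 15382 [ 0.35006165 -0.87614139  0.09000475] [0.74997251 0.54480552 0.33147083]
```

>>> jog_arm --motion '[{"dx": 2.4, "dy": 2.7, "turn": 0.113}, {"dx": 2.4, "dy": 2.7, "turn": 0.113}, {"dx": 2.4, "dy": 2.7, "turn": 0.113}, {"dx": 2.4, "dy": 2.7, "turn": 0.113}, {"dx": 2.4, "dy": 2.7, "turn": 0.113}, {"dx": 2.4, "dy": 2.7, "turn": 0.113}, {"dx": 2.4, "dy": 2.7, "turn": 0.113}, {"dx": 2.4, "dy": 2.7, "turn": 0.113}, {"dx": 2.4, "dy": 2.7, "turn": 0.113}, {"dx": 2.35, "dy": 2.75, "turn": 0.116}, {}, {}]' --fingers 8.5 --grip_force 40

```text
validation failed for argument at $.mo...
```

>>> jog_arm --motion '[{"dx": 2.4, "dy": 2.7, "dz": 0, "turn": 0.113}, {"dx": 2.4, "dy": 2.7, "dz": 0, "turn": 0.113}, {"dx": 2.4, "dy": 2.7, "dz": 0, "turn": 0.113}, {"dx": 2.4, "dy": 2.7, "dz": 0, "turn": 0.113}, {"dx": 2.4, "dy": 2.7, "dz": 0, "turn": 0.113}, {"dx": 2.4, "dy": 2.7, "dz": 0, "turn": 0.113}, {"dx": 2.4, "dy": 2.7, "dz": 0, "turn": 0.113}, {"dx": 2.4, "dy": 2.7, "dz": 0, "turn": 0.113}, {"dx": 2.4, "dy": 2.7, "dz": 0, "turn": 0.113}, {"dx": 2.4, "dy": 2.7, "dz": 0, "turn": 0.116}, {"dx": 0, "dy": 0, "dz": 0, "turn": 0}]' --fingers 8.5 --grip_force 40

```text
time: 1.02
tool_pos: [0.5143, -0.3431, 0.2307]
tcp_rot: [-2.238, -2.203, -0.005]
wrist_force: [-0.1, -0.4, -0.2]
width: 0.998
```

```bash
python3 - <<'E'
from h import *
c=grab("wrist","w0"); s=bot.read_state(); print(s["tool_pos"],s["tcp_rot"])
for ce,a,h in blobs(c,"b",.034,900): print(ce,a,cv2.minAreaRect(h))
E
```

```text
[ 0.51251117 -0.3453703   0.23069423] [-2.24288831e+00 -2.19826812e+00 -8.64536351e-04]
[337.  38.] 13276 ((534.7825317382812, -188.73385620117188), (142.7792205810547, 75.9065170288086), 9.27214241027832)
[315. 211.] 7243 ((508.6991882324219, -348.34954833984375), (166.73391723632812, 43.037086486816406), 88.65923309326172)
[220. 182.] 1139 ((422.83123779296875, -309.2392883300781), (33.86054992675781, 33.80575942993164), 85.41191864013672)
```

View pics/w0.png

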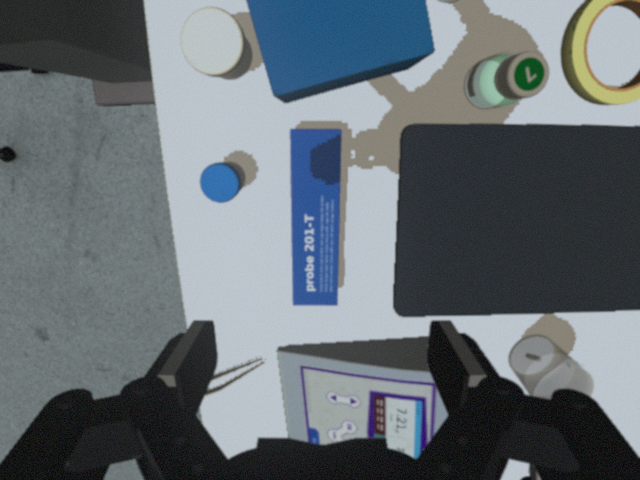

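The wrist view agrees with the top view: carton at (315,211), i.e. (0.509, -0.348), within 2 mm. Descending.

>>> jog_arm --motion '[{"dz": -4}, {"dz": -4}, {"dz": -4}, {"dz": -4}, {"dz": -3}, {"dz": -2}, {"dz": -1}, {"dz": 0}]'

```text
validation failed for argument at $.mo...
```

>>> jog_arm --motion '[{"dz": 0}, {"dz": 0}, {"dz": 0}, {"dz": 0}, {"dz": 0}, {"dz": 0}, {"dz": 0}, {"dz": 0}, {"dz": 0}, {"dz": 0}]' --fingers 3

```text
validation failed for argument at $.mo...
```

>>> jog_arm --motion '[{"dx": 0, "dy": 0, "dz": -4, "turn": 0}, {"dx": 0, "dy": 0, "dz": -4, "turn": 0}, {"dx": 0, "dy": 0, "dz": -4, "turn": 0}, {"dx": 0, "dy": 0, "dz": -4, "turn": 0}, {"dx": 0, "dy": 0, "dz": -3, "turn": 0}, {"dx": 0, "dy": 0, "dz": -2, "turn": 0}, {"dx": 0, "dy": 0, "dz": -1, "turn": 0}, {"dx": 0, "dy": 0, "dz": 0, "turn": 0}]'

```text
time: 1.73
tool_pos: [0.5079, -0.3474, 0.0079]
tcp_rot: [-2.246, -2.187, 0.002]
wrist_force: [-0.8, 1.5, -0.8]
width: 0.994
```

>>> jog_arm --motion '[{"dx": 0, "dy": 0, "dz": 0, "turn": 0}, {"dx": 0, "dy": 0, "dz": 0, "turn": 0}, {"dx": 0, "dy": 0, "dz": 0, "turn": 0}, {"dx": 0, "dy": 0, "dz": 0, "turn": 0}, {"dx": 0, "dy": 0, "dz": 0, "turn": 0}, {"dx": 0, "dy": 0, "dz": 0, "turn": 0}, {"dx": 0, "dy": 0, "dz": 0, "turn": 0}, {"dx": 0, "dy": 0, "dz": 0, "turn": 0}]' --fingers 3

```text
time: 2.4
tool_pos: [0.5124, -0.3496, 0.0138]
tcp_rot: [2.246, 2.191, 0.001]
wrist_force: [-1.2, 0.3, 6.3]
width: 0.512
```

>>> jog_arm --motion '[{"dx": 0, "dy": 0, "dz": 1.5, "turn": 0}, {"dx": 0, "dy": 0, "dz": 2.5, "turn": 0}, {"dx": 0, "dy": 0, "dz": 3.5, "turn": 0}, {"dx": 0, "dy": 0, "dz": 3.5, "turn": 0}, {"dx": 0, "dy": 0, "dz": 3, "turn": 0}, {"dx": 0, "dy": 1, "dz": 2, "turn": 0}]'

```text
time: 2.9
tool_pos: [0.5123, -0.3404, 0.1759]
tcp_rot: [2.245, 2.188, 0.001]
wrist_force: [0.4, -0.9, 0.3]
width: 0.518
```

>>> jog_arm --motion '[{"dx": 0.2, "dy": 2, "dz": 0, "turn": 0.08}, {"dx": 0.2, "dy": 3.5, "dz": 0, "turn": 0.08}, {"dx": 0.2, "dy": 3.5, "dz": 0, "turn": 0.08}, {"dx": 0.2, "dy": 3.5, "dz": 0, "turn": 0.08}, {"dx": 0.2, "dy": 3.5, "dz": 0, "turn": 0.08}, {"dx": 0.2, "dy": 3.5, "dz": 0, "turn": 0.08}, {"dx": 0.2, "dy": 3.5, "dz": 0, "turn": 0.08}, {"dx": 0.2, "dy": 3.5, "dz": 0, "turn": 0.08}, {"dx": 0.2, "dy": 3.5, "dz": 0, "turn": 0.08}, {"dx": 0.2, "dy": 3.5, "dz": 0, "turn": 0.08}, {"dx": 0.2, "dy": 3.5, "dz": 0, "turn": 0.08}, {"dx": 0.2, "dy": 3.5, "dz": 0, "turn": 0.08}]'

```text
time: 3.9
tool_pos: [0.5345, 0.0685, 0.1718]
tcp_rot: [0.976, 2.985, 0.001]
wrist_force: [0.2, -0.6, -1.9]
width: 0.516
```

>>> jog_arm --motion '[{"dx": 0.3, "dy": 3.5, "dz": 0, "turn": 0.08}, {"dx": 0, "dy": 3.5, "dz": 0, "turn": 0.08}, {"dx": 0, "dy": 3.5, "dz": 0, "turn": 0.08}, {"dx": 0, "dy": 3.5, "dz": 0, "turn": 0.08}, {"dx": 0, "dy": 2, "dz": 0, "turn": 0.054}, {"dx": 0, "dy": 0, "dz": 0, "turn": 0}, {"dx": 0, "dy": 0, "dz": 0, "turn": 0}]'

```text
time: 4.48
tool_pos: [0.5373, 0.2279, 0.1713]
tcp_rot: [0.407, 3.115, -0.0]
wrist_force: [-0.2, 0.3, -1.6]
width: 0.518
```

```bash
python3 - <<'E'
from h import *
s=bot.read_state(); print(s["tool_pos"],s["tcp_rot"],s["width"])
c=grab("wrist","w1");grab("top","top1")
for k in "rgb":
    for ce,a,h in blobs(c,k,.030,700): print(k,ce,a,cv2.fitEllipse(h)[:2])
E
```

```text
[0.5373406  0.22788284 0.17134884] [ 4.06670436e-01  3.11505705e+00 -3.04434474e-04] 0.5177274191065349
r [512. 103.] 1552 ((479.5718078613281, 386.0721130371094), (6.402360439300537, 204.75314331054688))
r [206. 228.] 4454 ((512.0408325195312, 136.6862335205078), (70.94747924804688, 71.34362030029297))
g [211. 308.] 2990 ((584.2462158203125, 117.27450561523438), (69.893310546875, 71.23673248291016))
b [193. 130.] 1750 ((439.5558776855469, 155.79403686523438), (70.50354766845703, 70.6523666381836))
b [200. 132.] 3621 ((440.8583068847656, 160.86354064941406), (46.96559143066406, 50.97492980957031))
b [321. 259.] 37705 ((586.9725952148438, 210.8147735595703), (138.29547119140625, 381.0492248535156))
b [ 17. 309.] 2569 ((526.5559692382812, -68.82816314697266), (82.79176330566406, 120.82978820800781))
```

View pics/w1.png

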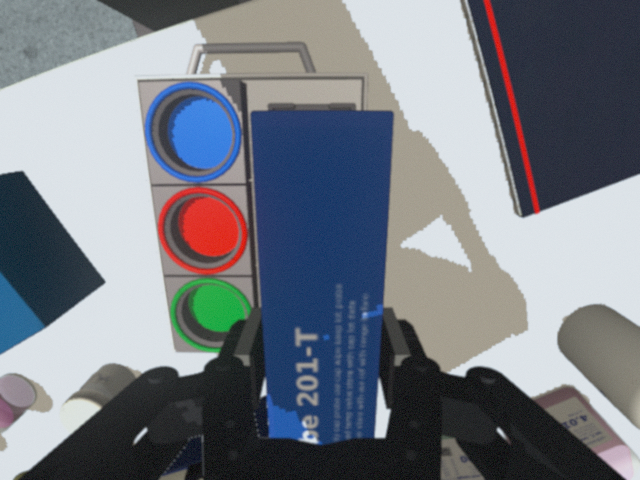

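The carton is held square, with its far edge at row 112, columns 253 to 393. Wells by the wrist: red (206,228), green (211,308), blue (193,130), about 3 mm less in x than the top view; I'll split the difference.

```bash
python3 - <<'E'
from h import *
c=load("w1"); e=ray(c,[[253,112],[393,112]],.193)[:,:2]; print(e,np.linalg.norm(e[0]-e[1])); m=e.mean(0)
d=np.array([np.cos(np.radians(-15)),np.sin(np.radians(-15))]); print(m, m+.085*d)
c=load("top1"); P=cloud(c); b=masks(c)["b"]; z=P[...,2]; k=b&(z>.17)&(z<.21)&(P[...,1]>.1); print(k.sum(),np.median(P[k],0),cv2.minAreaRect((P[k][:,:2]*1000).astype(np.float32)))
E
```

```text
[[0.45002632 0.2294409 ]
 [0.46091735 0.27056651]] 0.04254328369120128
[0.45547184 0.25000371] [0.53757553 0.22800409]
330 [0.59951544 0.20273555 0.19112705] ((573.9125366210938, 216.65737915039062), (42.10334396362305, 94.36874389648438), 74.8716812133789)
```

>>> jog_arm --motion '[{"dx": -0.1, "dy": -0.6, "dz": -2, "turn": 0}, {"dx": 0, "dy": 0, "dz": -3, "turn": 0}, {"dx": 0, "dy": 0, "dz": -3, "turn": 0}, {"dx": 0, "dy": 0, "dz": -2, "turn": 0}, {"dx": 0, "dy": 0, "dz": -1.5, "turn": 0}, {"dx": 0, "dy": 0, "dz": -1, "turn": 0}, {"dx": 0, "dy": 0, "dz": -0.7, "turn": 0}, {"dx": 0, "dy": 0, "dz": -0.6, "turn": 0}, {"dx": 0, "dy": 0, "dz": -0.5, "turn": 0}, {"dx": 0, "dy": 0, "dz": -0.3, "turn": 0}, {"dx": 0, "dy": 0, "dz": 0, "turn": 0}]'

```text
time: 5.5
tool_pos: [0.5376, 0.2209, 0.0261]
tcp_rot: [0.41, 3.113, 0.001]
wrist_force: [0.2, 0.1, -1.1]
width: 0.519
```

>>> jog_arm --motion '[{"dx": 0, "dy": 0, "dz": -0.1, "turn": 0}, {"dx": 0, "dy": 0, "dz": -0.1, "turn": 0}, {"dx": 0, "dy": 0, "dz": 0, "turn": 0}]'

```text
time: 5.75
tool_pos: [0.5378, 0.221, 0.0258]
tcp_rot: [0.41, 3.113, 0.001]
wrist_force: [-4.3, -2.3, 10.3]
width: 0.518
```

Contact with the pad at the expected height. I'll release with a limited opening and lift.

>>> jog_arm --motion '[{"dx": 0, "dy": 0, "dz": 0, "turn": 0}, {"dx": 0, "dy": 0, "dz": 0, "turn": 0}, {"dx": 0, "dy": 0, "dz": 0, "turn": 0}, {"dx": 0, "dy": 0, "dz": 0, "turn": 0}, {"dx": 0, "dy": 0, "dz": 0, "turn": 0}]' --fingers 5.8

```text
time: 6.17
tool_pos: [0.5367, 0.2207, 0.0231]
tcp_rot: [-0.41, -3.115, 0.0]
wrist_force: [0.3, 0.0, -0.1]
width: 0.676
```

>>> jog_arm --motion '[{"dx": 0, "dy": 0, "dz": 1, "turn": 0}, {"dx": 0, "dy": 0, "dz": 3, "turn": 0}, {"dx": 0, "dy": 0, "dz": 3.5, "turn": 0}, {"dx": 0, "dy": 0, "dz": 3.5, "turn": 0}, {"dx": 0, "dy": 0, "dz": 2.5, "turn": 0}]'

```text
time: 6.58
tool_pos: [0.5379, 0.2211, 0.1622]
tcp_rot: [0.41, 3.112, 0.003]
wrist_force: [0.5, -0.5, 0.9]
width: 0.68
```

>>> jog_arm --motion '[{"dx": 1, "dy": -2.5, "dz": 0, "turn": 0}, {"dx": 1, "dy": -3.8, "dz": 0, "turn": 0}, {"dx": 1, "dy": -3.8, "dz": 0, "turn": 0}, {"dx": 1, "dy": -3.8, "dz": 0, "turn": 0}, {"dx": 1, "dy": -3.8, "dz": 0, "turn": 0}, {"dx": 1, "dy": -3.8, "dz": 0, "turn": 0}, {"dx": 1, "dy": -3.8, "dz": 0, "turn": 0}, {"dx": 1, "dy": -3.8, "dz": 0, "turn": 0}, {"dx": 1, "dy": -3.8, "dz": 0, "turn": 0}, {"dx": 0.5, "dy": -2.6, "dz": 0, "turn": 0}, {"dx": 0, "dy": 0, "dz": 0, "turn": 0}, {"dx": 0, "dy": 0, "dz": 0, "turn": 0}]' --fingers 7.5

```text
time: 7.58
tool_pos: [0.6319, -0.136, 0.1587]
tcp_rot: [0.415, 3.114, 0.0]
wrist_force: [-0.4, -0.1, -0.1]
width: 0.88
```

```bash
python3 - <<'E'
from h import *
s=bot.read_state(); print(s["tool_pos"],s["tcp_rot"],s["width"])
c=grab("wrist","w2");grab("top","top2")
for k in "rg":
    for ce,a,h in blobs(c,k,.079,150): print(k,ce,a,cv2.fitEllipse(h)[:2])
c=load("top2")
for ce,a,h in blobs(c,"b",.046,500): print(ce,a,cv2.minAreaRect(h))
E
```

```text
[ 0.63185101 -0.13599226  0.15866612] [4.14891419e-01 3.11397396e+00 3.55566316e-04] 0.8797776635897776
r [634.   7.] 188 ((533.5181274414062, 68.98015594482422), (7.25528621673584, 19.396909713745117))
r [322. 254.] 796 ((628.6380004882812, -134.65762329101562), (22.265722274780273, 22.308914184570312))
g [623.  90.] 2685 ((578.8404541015625, 74.4080581665039), (57.239097595214844, 57.86122131347656))
[205. 252.] 1238 ((538.78125, 219.68087768554688), (46.742454528808594, 168.7804412841797), 75.2598876953125)
[303. 247.] 748 ((507.83465576171875, -1.3868560791015625), (58.718231201171875, 130.06304931640625), 73.0478515625)
[238. 287.] 598 ((441.7405090332031, 153.8572235107422), (68.17323303222656, 68.06426239013672), 82.5052490234375)
```

View pics/w2.png

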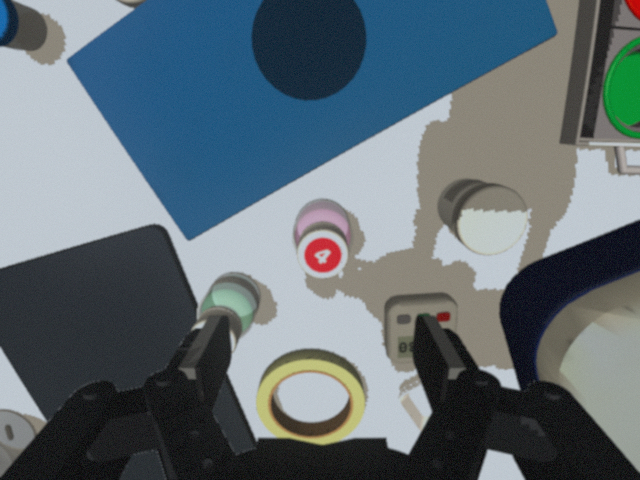

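View pics/top2.png

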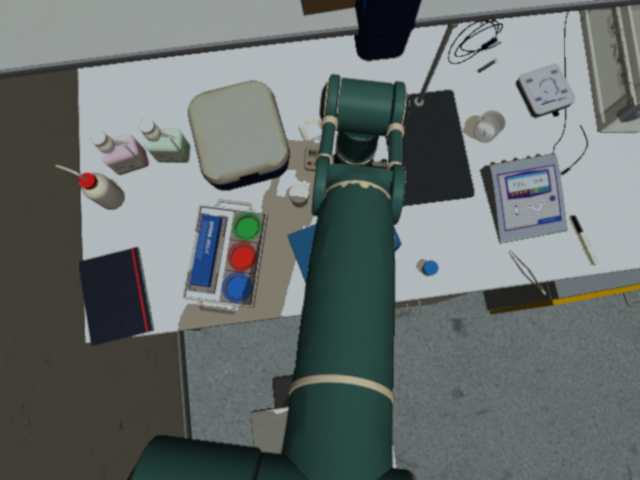

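The carton lies in the cradle, at (205,252) in the top view. The red vial cap is at (322,254) in the wrist view, under the tool within 3 mm.

>>> jog_arm --motion '[{"dx": -0.2, "dy": 0, "dz": -2.5, "turn": 0}, {"dx": 0, "dy": 0, "dz": -3, "turn": 0}, {"dx": 0, "dy": 0, "dz": -3, "turn": 0}, {"dx": 0, "dy": 0, "dz": -2, "turn": 0}, {"dx": 0, "dy": 0, "dz": -1.5, "turn": 0}, {"dx": 0, "dy": 0, "dz": -1, "turn": 0}, {"dx": 0, "dy": 0, "dz": 0, "turn": 0}, {"dx": 0, "dy": 0, "dz": 0, "turn": 0}]' --grip_force 30

```text
time: 8.35
tool_pos: [0.6297, -0.1332, 0.0283]
tcp_rot: [-0.408, -3.114, -0.0]
wrist_force: [0.6, 0.2, 0.1]
width: 0.875
```

>>> jog_arm --motion '[{"dx": 0, "dy": 0, "dz": 0, "turn": 0}, {"dx": 0, "dy": 0, "dz": 0, "turn": 0}, {"dx": 0, "dy": 0, "dz": 0, "turn": 0}, {"dx": 0, "dy": 0, "dz": 0, "turn": 0}, {"dx": 0, "dy": 0, "dz": 0, "turn": 0}, {"dx": 0, "dy": 0, "dz": 0, "turn": 0}, {"dx": 0, "dy": 0, "dz": 0, "turn": 0}, {"dx": 0, "dy": 0, "dz": 0, "turn": 0}]' --fingers 3

```text
time: 9.02
tool_pos: [0.6313, -0.1346, 0.0302]
tcp_rot: [0.41, 3.112, -0.0]
wrist_force: [-1.6, 1.1, 6.1]
width: 0.511
```

>>> jog_arm --motion '[{"dx": 0, "dy": 0, "dz": 1, "turn": 0}, {"dx": 0, "dy": 0, "dz": 2, "turn": 0}, {"dx": 0, "dy": 0, "dz": 3, "turn": 0}, {"dx": 0, "dy": 0, "dz": 3, "turn": 0}, {"dx": 0, "dy": 0, "dz": 2, "turn": 0}, {"dx": 0, "dy": 0, "dz": 2, "turn": 0}, {"dx": 0, "dy": 0, "dz": 0, "turn": 0}]'

```text
time: 9.6
tool_pos: [0.6328, -0.1352, 0.1642]
tcp_rot: [0.409, 3.106, -0.002]
wrist_force: [0.3, -0.2, 0.6]
width: 0.504
```

>>> jog_arm --motion '[{"dx": -0.6, "dy": 1.5, "dz": 0, "turn": 0}, {"dx": -1.3, "dy": 3, "dz": 0, "turn": 0}, {"dx": -1.3, "dy": 3, "dz": 0, "turn": 0}, {"dx": -1.3, "dy": 3, "dz": 0, "turn": 0}, {"dx": -1.3, "dy": 3, "dz": 0, "turn": 0}, {"dx": -1.3, "dy": 3, "dz": 0, "turn": 0}, {"dx": -1.3, "dy": 3, "dz": 0, "turn": 0}, {"dx": -1.3, "dy": 3, "dz": 0, "turn": 0}, {"dx": -1.3, "dy": 3, "dz": 0, "turn": 0}, {"dx": -0.6, "dy": 1.5, "dz": 0, "turn": 0}, {"dx": 0, "dy": 0, "dz": 0, "turn": 0}, {"dx": 0, "dy": 0, "dz": 0, "turn": 0}]'

```text
time: 10.6
tool_pos: [0.5117, 0.1364, 0.1564]
tcp_rot: [-0.406, -3.112, 0.002]
wrist_force: [-0.1, -0.5, -0.7]
width: 0.513
```

```bash
python3 - <<'E'
from h import *
s=bot.read_state(); print(s["tool_pos"],s["tcp_rot"],s["width"])
c=grab("wrist","w3")
for k in "rg":
    for ce,a,h in blobs(c,k,.079+.13,150): print(k,ce,a,cv2.fitEllipse(h)[:2])
for k in "gb":
    for ce,a,h in blobs(c,k,.03,700): print(k,ce,a,cv2.fitEllipse(h)[:2])
E
```

```text
[0.51172996 0.13642596 0.15641876] [-4.05655257e-01 -3.11231750e+00  2.06975355e-03] 0.5130649914857895
r [631.  51.] 736 ((435.8338928222656, 229.65310668945312), (1.9032865762710571, 39.539642333984375))
r [323. 222.] 1254 ((459.94696044921875, 150.441650390625), (23.45594596862793, 23.604095458984375))
r [323. 230.] 2997 ((458.4732360839844, 150.87965393066406), (15.750614166259766, 17.005380630493164))
r [322. 394.] 3032 ((506.031005859375, 138.0431365966797), (21.52130126953125, 21.68503761291504))
b [323. 132.] 1955 ((439.56195068359375, 155.87693786621094), (70.47515869140625, 70.69994354248047))
b [323. 134.] 4387 ((439.10498046875, 155.90383911132812), (50.33866500854492, 50.80195999145508))
b [446. 227.] 12382 ((536.1001586914062, 228.44232177734375), (69.33694458007812, 212.1185760498047))
b [ 62. 304.] 23318 ((519.754638671875, -129.56106567382812), (175.2642364501953, 306.4323425292969))
```

View pics/w3.png

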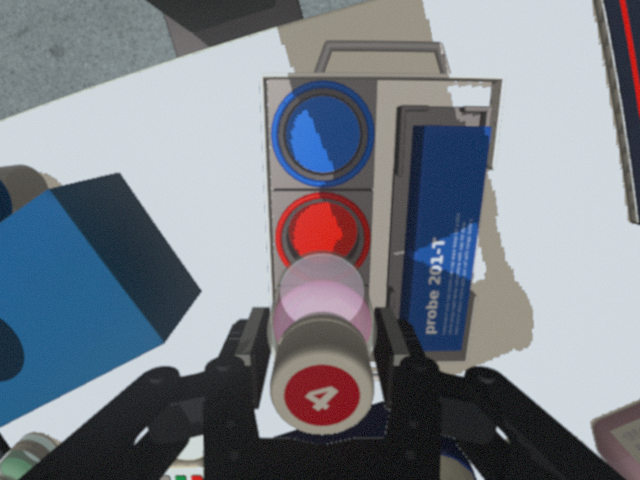

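The red vial's cap is at (322,394), held upright and about 3 to 5 mm short in x of the well at (322,230). I'll nudge +3 mm in x and lower.

>>> jog_arm --motion '[{"dx": 0.3, "dy": 0, "dz": -1.5, "turn": 0}, {"dx": 0, "dy": 0, "dz": -2.5, "turn": 0}, {"dx": 0, "dy": 0, "dz": -2, "turn": 0}, {"dx": 0, "dy": 0, "dz": -1.5, "turn": 0}, {"dx": 0, "dy": 0, "dz": -1, "turn": 0}, {"dx": 0, "dy": 0, "dz": -0.8, "turn": 0}, {"dx": 0, "dy": 0, "dz": -0.7, "turn": 0}, {"dx": 0, "dy": 0, "dz": -0.6, "turn": 0}, {"dx": 0, "dy": 0, "dz": -0.5, "turn": 0}, {"dx": 0, "dy": 0, "dz": -0.4, "turn": 0}, {"dx": 0, "dy": 0, "dz": -0.2, "turn": 0}, {"dx": 0, "dy": 0, "dz": 0, "turn": 0}]'

```text
time: 11.65
tool_pos: [0.5167, 0.1358, 0.0411]
tcp_rot: [-0.41, -3.115, 0.0]
wrist_force: [-0.8, 0.3, -1.2]
width: 0.511
```

>>> jog_arm --motion '[{"dx": 0, "dy": 0, "dz": -0.1, "turn": 0}, {"dx": 0, "dy": 0, "dz": -0.1, "turn": 0}, {"dx": 0, "dy": 0, "dz": -0.1, "turn": 0}, {"dx": 0, "dy": 0, "dz": -0.1, "turn": 0}, {"dx": 0, "dy": 0, "dz": 0, "turn": 0}]'

```text
time: 12.07
tool_pos: [0.5171, 0.1358, 0.0383]
tcp_rot: [0.41, 3.114, 0.0]
wrist_force: [-1.0, -0.9, 4.3]
width: 0.508
```

>>> jog_arm --motion '[{"dx": 0, "dy": 0, "dz": -0.1, "turn": 0}, {"dx": 0, "dy": 0, "dz": 0, "turn": 0}, {"dx": 0, "dy": 0, "dz": 0, "turn": 0}]'

```text
time: 12.32
tool_pos: [0.5172, 0.1359, 0.0382]
tcp_rot: [0.41, 3.114, 0.0]
wrist_force: [-5.4, -0.7, 10.8]
width: 0.507
```

>>> jog_arm --motion '[{"dx": 0, "dy": 0, "dz": 0, "turn": 0}, {"dx": 0, "dy": 0, "dz": 0, "turn": 0}, {"dx": 0, "dy": 0, "dz": 0, "turn": 0}, {"dx": 0, "dy": 0, "dz": 0, "turn": 0}, {"dx": 0, "dy": 0, "dz": 0, "turn": 0}]' --fingers 6

```text
time: 12.73
tool_pos: [0.5166, 0.1357, 0.036]
tcp_rot: [-0.41, -3.114, 0.0]
wrist_force: [-1.1, -0.5, -0.1]
width: 0.703
```

>>> jog_arm --motion '[{"dx": 0, "dy": 0, "dz": 1, "turn": 0}, {"dx": 0, "dy": 0, "dz": 2.5, "turn": 0}, {"dx": 0, "dy": 0, "dz": 3.5, "turn": 0}, {"dx": 0, "dy": 0, "dz": 3.5, "turn": 0}, {"dx": 0, "dy": 0, "dz": 1.5, "turn": 0}]'

```text
time: 13.15
tool_pos: [0.5195, 0.1363, 0.162]
tcp_rot: [0.409, 3.108, 0.004]
wrist_force: [0.5, 0.2, 0.3]
width: 0.703
```

>>> jog_arm --motion '[{"dx": 0.8, "dy": -2, "dz": 0, "turn": 0}, {"dx": 1.5, "dy": -3.5, "dz": 0, "turn": 0}, {"dx": 1.5, "dy": -3.5, "dz": 0, "turn": 0}, {"dx": 1.5, "dy": -3.5, "dz": 0, "turn": 0}, {"dx": 1.5, "dy": -3.5, "dz": 0, "turn": 0}, {"dx": 1.5, "dy": -3.5, "dz": 0, "turn": 0}, {"dx": 1.5, "dy": -3.5, "dz": 0, "turn": 0}, {"dx": 1.5, "dy": -3.5, "dz": 0, "turn": 0}, {"dx": 1.5, "dy": -3.5, "dz": 0, "turn": 0}, {"dx": 1.5, "dy": -3.5, "dz": 0, "turn": 0}, {"dx": 1.1, "dy": -2.5, "dz": 0, "turn": 0}, {"dx": 0, "dy": 0, "dz": 0, "turn": 0}]' --fingers 7.5

```text
time: 14.15
tool_pos: [0.6724, -0.2301, 0.1569]
tcp_rot: [0.416, 3.111, -0.004]
wrist_force: [0.7, 0.3, 0.3]
width: 0.876
```

```bash
python3 - <<'E'
from h import *
s=bot.read_state(); print(s["tool_pos"],s["tcp_rot"],s["width"])
c=grab("wrist","w4");grab("top","top4")
for ce,a,h in blobs(c,"g",.079,150): print(ce,a,cv2.fitEllipse(h)[:2])
c=load("top4")
for ce,a,h in blobs(c,"r",.087,15):
  if len(h)>4: print("top r",ce,a,cv2.fitEllipse(h)[:2])
E
```

```text
[ 0.6724336  -0.23007167  0.15689434] [ 0.41590694  3.11124547 -0.0040502 ] 0.8757407875475338
[329. 255.] 844 ((669.9194946289062, -224.95632934570312), (22.31311798095703, 22.396467208862305))
top r [ 86. 180.] 197 ((736.266845703125, 480.7769775390625), (38.289703369140625, 40.053077697753906))
top r [243. 259.] 319 ((504.5898132324219, 129.67893981933594), (66.98834228515625, 68.75537109375))
top r [238. 251.] 47 ((518.3378295898438, 136.7298583984375), (18.090194702148438, 19.570175170898438))
top r [139. 290.] 235 ((460.51800537109375, 368.71832275390625), (7.391608715057373, 236.60874938964844))
```

View pics/w4.png

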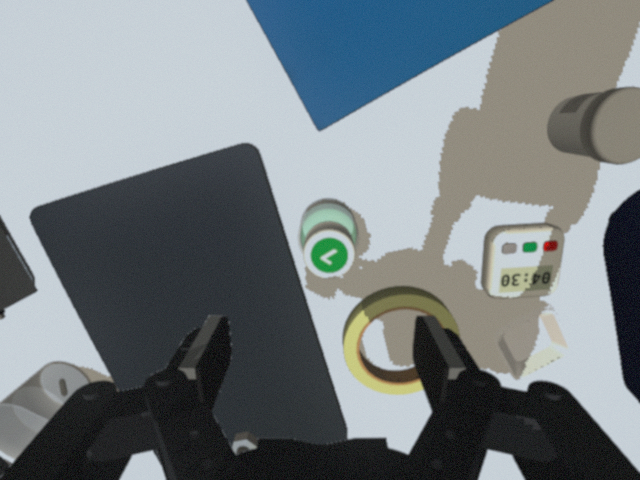

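The green cap is at (329,255), directly under the tool. The red vial stands in its well with its top at the right spot.

>>> jog_arm --motion '[{"dx": 0, "dy": -0.1, "dz": -2.5, "turn": 0}, {"dx": 0, "dy": 0, "dz": -3, "turn": 0}, {"dx": 0, "dy": 0, "dz": -3, "turn": 0}, {"dx": 0, "dy": 0, "dz": -2, "turn": 0}, {"dx": 0, "dy": 0, "dz": -1.3, "turn": 0}, {"dx": 0, "dy": 0, "dz": -1, "turn": 0}, {"dx": 0, "dy": 0, "dz": 0, "turn": 0}, {"dx": 0, "dy": 0, "dz": 0, "turn": 0}]'

```text
time: 14.92
tool_pos: [0.6711, -0.2248, 0.0289]
tcp_rot: [0.409, 3.115, -0.0]
wrist_force: [0.7, -0.8, 0.9]
width: 0.877
```

>>> jog_arm --motion '[{"dx": 0, "dy": 0, "dz": 0, "turn": 0}, {"dx": 0, "dy": 0, "dz": 0, "turn": 0}, {"dx": 0, "dy": 0, "dz": 0, "turn": 0}, {"dx": 0, "dy": 0, "dz": 0, "turn": 0}, {"dx": 0, "dy": 0, "dz": 0, "turn": 0}, {"dx": 0, "dy": 0, "dz": 0, "turn": 0}, {"dx": 0, "dy": 0, "dz": 0, "turn": 0}, {"dx": 0, "dy": 0, "dz": 0, "turn": 0}]' --fingers 3

```text
time: 15.58
tool_pos: [0.6723, -0.2258, 0.0305]
tcp_rot: [0.41, 3.111, -0.001]
wrist_force: [-1.5, 0.9, 6.1]
width: 0.511
```

>>> jog_arm --motion '[{"dx": 0, "dy": 0, "dz": 1, "turn": 0}, {"dx": 0, "dy": 0, "dz": 2, "turn": 0}, {"dx": 0, "dy": 0, "dz": 3, "turn": 0}, {"dx": 0, "dy": 0, "dz": 3, "turn": 0}, {"dx": 0, "dy": 0, "dz": 3, "turn": 0}, {"dx": 0, "dy": 0, "dz": 3, "turn": 0}, {"dx": 0, "dy": 0, "dz": 0, "turn": 0}]'

```text
time: 16.17
tool_pos: [0.6747, -0.2269, 0.1874]
tcp_rot: [0.408, 3.102, -0.005]
wrist_force: [1.0, -1.0, 1.0]
width: 0.508
```

>>> jog_arm --motion '[{"dx": -0.5, "dy": 1.6, "dz": 0, "turn": 0}, {"dx": -0.8, "dy": 3.4, "dz": 0, "turn": 0}, {"dx": -0.8, "dy": 3.4, "dz": 0, "turn": 0}, {"dx": -0.8, "dy": 3.4, "dz": 0, "turn": 0}, {"dx": -0.8, "dy": 3.4, "dz": 0, "turn": 0}, {"dx": -0.8, "dy": 3.4, "dz": 0, "turn": 0}, {"dx": -0.8, "dy": 3.4, "dz": 0, "turn": 0}, {"dx": -0.8, "dy": 3.4, "dz": 0, "turn": 0}, {"dx": -0.8, "dy": 3.4, "dz": 0, "turn": 0}, {"dx": -0.8, "dy": 3.4, "dz": 0, "turn": 0}, {"dx": -0.6, "dy": 2, "dz": 0, "turn": 0}, {"dx": 0, "dy": 0, "dz": 0, "turn": 0}]'

```text
time: 17.17
tool_pos: [0.5846, 0.121, 0.1766]
tcp_rot: [-0.403, -3.111, -0.001]
wrist_force: [-0.5, 0.6, -0.8]
width: 0.513
```

>>> jog_arm --motion '[{"dx": 0, "dy": 0, "dz": -3, "turn": 0}, {"dx": 0, "dy": 0, "dz": -3, "turn": 0}, {"dx": 0, "dy": 0, "dz": -2, "turn": 0}, {"dx": 0, "dy": 0, "dz": -1, "turn": 0}, {"dx": 0, "dy": 0, "dz": 0, "turn": 0}, {"dx": 0, "dy": 0, "dz": 0, "turn": 0}]'

```text
time: 17.67
tool_pos: [0.5871, 0.1163, 0.0876]
tcp_rot: [-0.41, -3.113, 0.001]
wrist_force: [0.7, -0.2, -0.2]
width: 0.509
```

```bash
python3 - <<'E'
from h import *
s=bot.read_state(); print(s["tool_pos"],s["tcp_rot"],s["width"])
c=grab("wrist","w5")
for z in(.14,):
  for ce,a,h in blobs(c,"g",z,150): print(ce,a,cv2.fitEllipse(h)[:2])
for ce,a,h in blobs(c,"g",.03,600): print("well",ce,a,cv2.fitEllipse(h)[:2])
E
```

```text
[0.5870852  0.11634206 0.08760652] [-4.10215261e-01 -3.11280556e+00  9.59769181e-04] 0.5085810934931387
[323. 244.] 1992 ((543.0282592773438, 128.48757934570312), (31.803489685058594, 31.835752487182617))
[323. 242.] 2718 ((539.8966064453125, 129.33079528808594), (19.378034591674805, 22.14569664001465))
[322. 394.] 3071 ((581.2817993164062, 117.93328857421875), (21.279855728149414, 21.508100509643555))
well [323. 244.] 1992 ((584.3713989257812, 117.59791564941406), (70.97518920898438, 71.0471420288086))
well [323. 242.] 2718 ((577.3753051757812, 119.4886474609375), (43.065223693847656, 49.457950592041016))
well [322. 394.] 3071 ((669.7498779296875, 94.0492935180664), (47.483734130859375, 47.98163986206055))
```

View pics/w5.png

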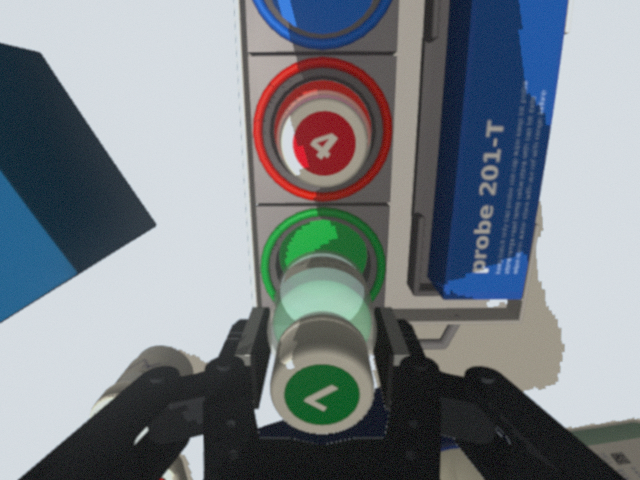

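Green well at (323,244), vial cap at (322,394), aligned like the red one was. The red vial is seated upright in its ring. Lowering.

>>> jog_arm --motion '[{"dx": 0.1, "dy": 0, "dz": -1, "turn": 0}, {"dx": 0, "dy": 0, "dz": -0.8, "turn": 0}, {"dx": 0, "dy": 0, "dz": -0.7, "turn": 0}, {"dx": 0, "dy": 0, "dz": -0.7, "turn": 0}, {"dx": 0, "dy": 0, "dz": -0.6, "turn": 0}, {"dx": 0, "dy": 0, "dz": -0.5, "turn": 0}, {"dx": 0, "dy": 0, "dz": -0.3, "turn": 0}, {"dx": 0, "dy": 0, "dz": -0.2, "turn": 0}, {"dx": 0, "dy": 0, "dz": -0.1, "turn": 0}, {"dx": 0, "dy": 0, "dz": -0.1, "turn": 0}, {"dx": 0, "dy": 0, "dz": -0.1, "turn": 0}, {"dx": 0, "dy": 0, "dz": 0, "turn": 0}]'

```text
time: 18.72
tool_pos: [0.589, 0.1167, 0.0386]
tcp_rot: [0.41, 3.115, -0.0]
wrist_force: [-3.7, -1.2, 5.1]
width: 0.515
```

>>> jog_arm --motion '[{"dx": 0, "dy": 0, "dz": -0.1, "turn": 0}, {"dx": 0, "dy": 0, "dz": 0, "turn": 0}, {"dx": 0, "dy": 0, "dz": 0, "turn": 0}]'

```text
time: 18.97
tool_pos: [0.589, 0.1167, 0.0385]
tcp_rot: [0.41, 3.114, -0.0]
wrist_force: [-5.4, -0.1, 10.3]
width: 0.51
```

>>> jog_arm --motion '[{"dx": 0, "dy": 0, "dz": 0, "turn": 0}, {"dx": 0, "dy": 0, "dz": 0, "turn": 0}, {"dx": 0, "dy": 0, "dz": 0, "turn": 0}, {"dx": 0, "dy": 0, "dz": 0, "turn": 0}, {"dx": 0, "dy": 0, "dz": 0, "turn": 0}]' --fingers 6

```text
time: 19.38
tool_pos: [0.5888, 0.1167, 0.0361]
tcp_rot: [-0.41, -3.115, 0.0]
wrist_force: [0.0, -0.9, -0.5]
width: 0.701
```

>>> jog_arm --motion '[{"dx": 0, "dy": 0, "dz": 1, "turn": 0}, {"dx": 0, "dy": 0, "dz": 2.5, "turn": 0}, {"dx": 0, "dy": 0, "dz": 3.5, "turn": 0}, {"dx": 0, "dy": 0, "dz": 3.5, "turn": 0}, {"dx": 0, "dy": 0, "dz": 1.5, "turn": 0}]'

```text
time: 19.8
tool_pos: [0.5916, 0.1172, 0.1623]
tcp_rot: [0.409, 3.108, 0.003]
wrist_force: [1.0, 0.7, 0.0]
width: 0.699
```

>>> jog_arm --motion '[{"dx": -0.9, "dy": -1, "dz": 0, "turn": 0.05}, {"dx": -1.9, "dy": -2.3, "dz": 0, "turn": 0.05}, {"dx": -1.9, "dy": -2.3, "dz": 0, "turn": 0.05}, {"dx": -1.9, "dy": -2.3, "dz": 0, "turn": 0.05}, {"dx": -1.9, "dy": -2.3, "dz": 0, "turn": 0.05}, {"dx": -1.9, "dy": -2.3, "dz": 0, "turn": 0.05}, {"dx": -1.9, "dy": -2.3, "dz": 0, "turn": 0.05}, {"dx": -1.9, "dy": -2.3, "dz": 0, "turn": 0.05}, {"dx": -1.9, "dy": -2.3, "dz": 0, "turn": 0.05}, {"dx": -1, "dy": -1.6, "dz": 0, "turn": 0.05}, {"dx": 0, "dy": 0, "dz": 0, "turn": 0}, {"dx": 0, "dy": 0, "dz": 0, "turn": 0}]' --fingers 7.5

```text
time: 20.8
tool_pos: [0.4177, -0.0939, 0.157]
tcp_rot: [-0.368, 3.119, -0.0]
wrist_force: [0.2, 0.0, 0.4]
width: 0.875
```

```bash
python3 - <<'E'
from h import *
s=bot.read_state(); print(s["tool_pos"],s["tcp_rot"],s["width"])
c=grab("wrist","w6");grab("top","top6")
for ce,a,h in blobs(c,"b",.059,500,12000): print(ce,a,cv2.fitEllipse(h)[:2])
E
```

```text
[ 0.41772418 -0.09386239  0.15698521] [-3.67873161e-01  3.11856827e+00 -3.27265191e-04] 0.8754328315419866
[ 31. 183.] 1752 ((416.8957824707031, -292.5507507324219), (31.141637802124023, 36.10884094238281))
[596. 323.] 2744 ((428.4571228027344, 126.58043670654297), (63.138023376464844, 64.64804077148438))
[622. 411.] 2489 ((494.11700439453125, 194.96359252929688), (66.44973754882812, 101.12247467041016))
```

View pics/w6.png

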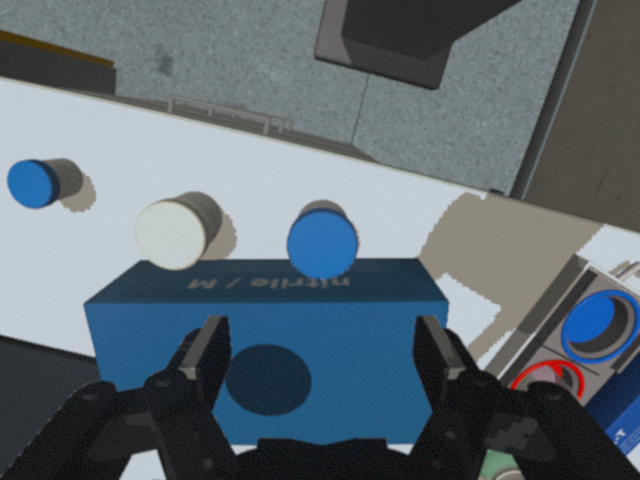

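The blue lid is at about (322,243), centred between the fingers, with the white pot at (171,234) and the glove box behind.

```bash
python3 - <<'E'
from h import *
c=load("w6"); print(ray(c,[[322,243],[288,243],[357,243],[322,208],[322,279],[171,234]],.059).round(4))
P=cloud(load("top6")); z=P[...,2]; print("top ring heights", [np.median(P[r-1:r+2,u-1:u+2].reshape(-1,3),0).round(3) for r,u in((251,238),)])
E
```

```text
[[ 0.4123 -0.0952  0.059 ]
 [ 0.4177 -0.1174  0.059 ]
 [ 0.4069 -0.0723  0.059 ]
 [ 0.3891 -0.1008  0.059 ]
 [ 0.4378 -0.0891  0.059 ]
 [ 0.4298 -0.1954  0.059 ]]
top ring heights [array([0.517, 0.136, 0.086])]
```

>>> jog_arm --motion '[{"dx": -0.2, "dy": -0.1, "dz": -2.5, "turn": 0}, {"dx": 0, "dy": 0, "dz": -3, "turn": 0}, {"dx": 0, "dy": 0, "dz": -3, "turn": 0}, {"dx": 0, "dy": 0, "dz": -2, "turn": 0}, {"dx": 0, "dy": 0, "dz": -1.3, "turn": 0}, {"dx": 0, "dy": 0, "dz": -0.8, "turn": 0}, {"dx": 0, "dy": 0, "dz": 0, "turn": 0}, {"dx": 0, "dy": 0, "dz": 0, "turn": 0}]'

```text
time: 21.57
tool_pos: [0.4164, -0.0938, 0.0304]
tcp_rot: [0.375, -3.119, -0.0]
wrist_force: [-0.5, -0.9, 0.3]
width: 0.875
```

>>> jog_arm --motion '[{"dx": 0, "dy": 0, "dz": 0, "turn": 0}, {"dx": 0, "dy": 0, "dz": 0, "turn": 0}, {"dx": 0, "dy": 0, "dz": 0, "turn": 0}, {"dx": 0, "dy": 0, "dz": 0, "turn": 0}, {"dx": 0, "dy": 0, "dz": 0, "turn": 0}, {"dx": 0, "dy": 0, "dz": 0, "turn": 0}, {"dx": 0, "dy": 0, "dz": 0, "turn": 0}]' --fingers 3.5

```text
time: 22.15
tool_pos: [0.4172, -0.0946, 0.0317]
tcp_rot: [-0.372, 3.117, -0.001]
wrist_force: [0.2, 1.5, 5.5]
width: 0.563
```

>>> jog_arm --motion '[{"dx": 0, "dy": 0, "dz": 1, "turn": 0}, {"dx": 0, "dy": 0, "dz": 2, "turn": 0}, {"dx": 0, "dy": 0, "dz": 3, "turn": 0}, {"dx": 0, "dy": 0, "dz": 3, "turn": 0}, {"dx": 0, "dy": 0, "dz": 3, "turn": 0}, {"dx": 0, "dy": 0, "dz": 3, "turn": 0}, {"dx": 0, "dy": 0, "dz": 0, "turn": 0}]'

```text
time: 22.73
tool_pos: [0.4199, -0.0956, 0.1877]
tcp_rot: [-0.372, 3.108, -0.008]
wrist_force: [1.7, 0.7, 0.2]
width: 0.558
```

>>> jog_arm --motion '[{"dx": 0.2, "dy": 1.4, "dz": 0, "turn": -0.05}, {"dx": 0.3, "dy": 2.8, "dz": 0, "turn": -0.05}, {"dx": 0.3, "dy": 2.8, "dz": 0, "turn": -0.05}, {"dx": 0.3, "dy": 2.8, "dz": 0, "turn": -0.05}, {"dx": 0.3, "dy": 2.8, "dz": 0, "turn": -0.05}, {"dx": 0.3, "dy": 2.8, "dz": 0, "turn": -0.05}, {"dx": 0.3, "dy": 2.8, "dz": 0, "turn": -0.05}, {"dx": 0.3, "dy": 2.8, "dz": 0, "turn": -0.05}, {"dx": 0.3, "dy": 2.8, "dz": 0, "turn": -0.05}, {"dx": 0.1, "dy": 1.2, "dz": 0, "turn": -0.05}, {"dx": 0, "dy": 0, "dz": 0, "turn": 0}, {"dx": 0, "dy": 0, "dz": 0, "turn": 0}]'

```text
time: 23.73
tool_pos: [0.4424, 0.1558, 0.1802]
tcp_rot: [-0.405, -3.115, 0.001]
wrist_force: [0.3, 0.4, -0.8]
width: 0.561
```

>>> jog_arm --motion '[{"dx": 0, "dy": 0, "dz": -3, "turn": 0}, {"dx": 0, "dy": 0, "dz": -3, "turn": 0}, {"dx": 0, "dy": 0, "dz": -2, "turn": 0}, {"dx": 0, "dy": 0, "dz": -1, "turn": 0}, {"dx": 0, "dy": 0, "dz": 0, "turn": 0}, {"dx": 0, "dy": 0, "dz": 0, "turn": 0}]'

```text
time: 24.23
tool_pos: [0.4427, 0.1549, 0.0904]
tcp_rot: [-0.411, -3.114, 0.001]
wrist_force: [-0.5, -0.0, 0.1]
width: 0.563
```

```bash
python3 - <<'E'
from h import *
s=bot.read_state(); print(s["tool_pos"],s["tcp_rot"],s["width"])
c=grab("wrist","w7")
for ce,a,h in blobs(c,"b",.119,500): print("lid",ce,a,cv2.fitEllipse(h)[:2])
for ce,a,h in blobs(c,"b",.03,500): print("well",ce,a,cv2.fitEllipse(h)[:2])
E
```

```text
[0.44273783 0.15487012 0.09040847] [-4.10964029e-01 -3.11402015e+00  7.32012643e-04] 0.5626808044110369
lid [322. 242.] 1930 ((406.5158386230469, 164.73516845703125), (39.51940155029297, 39.685813903808594))
lid [322. 241.] 2704 ((402.77545166015625, 165.79322814941406), (23.982942581176758, 27.72868537902832))
lid [476. 314.] 8246 ((438.5124206542969, 211.4943389892578), (34.90409851074219, 52.31031799316406))
lid [322. 346.] 12656 ((436.4765319824219, 156.5618896484375), (46.63711929321289, 51.39397430419922))
lid [ 23. 424.] 4798 ((439.3571472167969, 19.677215576171875), (47.99476623535156, 83.98423767089844))
lid [463. 465.] 851 ((512.1827392578125, 196.79478454589844), (15.919530868530273, 42.60474395751953))
well [322. 242.] 1930 ((439.29290771484375, 155.93191528320312), (70.64764404296875, 70.94513702392578))
well [322. 241.] 2704 ((432.6063232421875, 157.82339477539062), (42.873600006103516, 49.569740295410156))
well [476. 314.] 8246 ((496.9132995605469, 239.48703002929688), (63.164615631103516, 92.13805389404297))
well [322. 346.] 12656 ((492.8529357910156, 141.3216552734375), (83.37361907958984, 91.87401580810547))
well [ 23. 424.] 4798 ((498.0023193359375, -103.38375854492188), (85.7987060546875, 150.135986328125))
well [463. 465.] 851 ((628.1904907226562, 213.24391174316406), (28.45887565612793, 76.16336059570312))
```

View pics/w7.png

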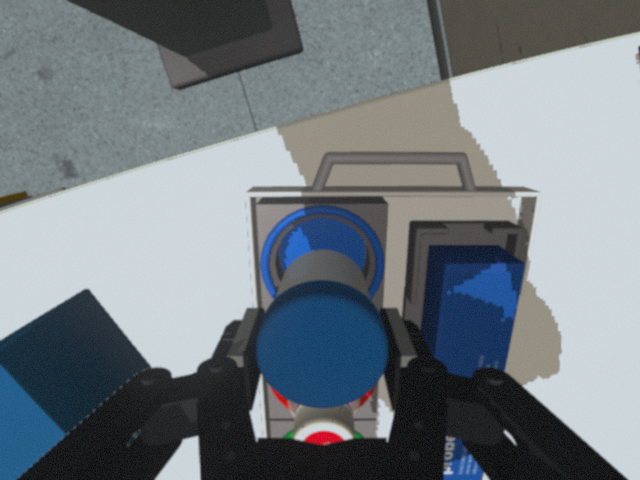

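Pot lid at (322,346), well ring at (322,242), centred to about 2 mm. Lowering.

>>> jog_arm --motion '[{"dx": 0.1, "dy": 0, "dz": -1, "turn": 0}, {"dx": 0, "dy": 0, "dz": -0.8, "turn": 0}, {"dx": 0, "dy": 0, "dz": -0.7, "turn": 0}, {"dx": 0, "dy": 0, "dz": -0.7, "turn": 0}, {"dx": 0, "dy": 0, "dz": -0.6, "turn": 0}, {"dx": 0, "dy": 0, "dz": -0.5, "turn": 0}, {"dx": 0, "dy": 0, "dz": -0.3, "turn": 0}, {"dx": 0, "dy": 0, "dz": -0.2, "turn": 0}, {"dx": 0, "dy": 0, "dz": -0.1, "turn": 0}, {"dx": 0, "dy": 0, "dz": -0.1, "turn": 0}, {"dx": 0, "dy": 0, "dz": -0.1, "turn": 0}, {"dx": 0, "dy": 0, "dz": 0, "turn": 0}]'

```text
time: 25.28
tool_pos: [0.4443, 0.1558, 0.0398]
tcp_rot: [0.41, 3.114, 0.0]
wrist_force: [-0.8, -0.4, 1.7]
width: 0.56
```

>>> jog_arm --motion '[{"dx": 0, "dy": 0, "dz": -0.1, "turn": 0}, {"dx": 0, "dy": 0, "dz": 0, "turn": 0}, {"dx": 0, "dy": 0, "dz": 0, "turn": 0}]'

```text
time: 25.53
tool_pos: [0.4445, 0.1559, 0.0397]
tcp_rot: [0.41, 3.114, 0.0]
wrist_force: [-3.1, -1.7, 8.3]
width: 0.564
```

>>> jog_arm --motion '[{"dx": 0, "dy": 0, "dz": 0, "turn": 0}, {"dx": 0, "dy": 0, "dz": 0, "turn": 0}, {"dx": 0, "dy": 0, "dz": 0, "turn": 0}, {"dx": 0, "dy": 0, "dz": 0, "turn": 0}, {"dx": 0, "dy": 0, "dz": 0, "turn": 0}]' --fingers 6.3

```text
time: 25.95
tool_pos: [0.4436, 0.1557, 0.0381]
tcp_rot: [-0.41, -3.114, 0.0]
wrist_force: [0.2, -0.4, -0.1]
width: 0.734
```

>>> jog_arm --motion '[{"dx": 0, "dy": 0, "dz": 1, "turn": 0}, {"dx": 0, "dy": 0, "dz": 2.5, "turn": 0}, {"dx": 0, "dy": 0, "dz": 3.5, "turn": 0}, {"dx": 0, "dy": 0, "dz": 3.5, "turn": 0}, {"dx": 0, "dy": 0, "dz": 3.5, "turn": 0}, {"dx": 0, "dy": 0, "dz": 2, "turn": 0}]'

```text
time: 26.45
tool_pos: [0.4456, 0.1563, 0.2035]
tcp_rot: [0.409, 3.109, 0.004]
wrist_force: [1.1, 0.2, -0.0]
width: 0.737
```

>>> jog_arm --motion '[{"dx": 0, "dy": -2, "dz": 0, "turn": 0}, {"dx": 0, "dy": -3.5, "dz": 0, "turn": 0}, {"dx": 0, "dy": -3.5, "dz": 0, "turn": 0}, {"dx": 0, "dy": -3.5, "dz": 0, "turn": 0}, {"dx": 0, "dy": -3.5, "dz": 0, "turn": 0}, {"dx": 0, "dy": -3.5, "dz": 0, "turn": 0}, {"dx": 0, "dy": -3.5, "dz": 0, "turn": 0}, {"dx": 0, "dy": -3.5, "dz": 0, "turn": 0}, {"dx": 0, "dy": -3.5, "dz": 0, "turn": 0}, {"dx": 0, "dy": -2, "dz": 0, "turn": 0}, {"dx": 0, "dy": 0, "dz": 0, "turn": 0}, {"dx": 0, "dy": 0, "dz": 0, "turn": 0}]'

```text
time: 27.45
tool_pos: [0.4436, -0.1651, 0.1988]
tcp_rot: [0.414, 3.114, 0.001]
wrist_force: [-0.1, 0.2, 0.2]
width: 0.739
```

```bash
python3 - <<'E'
from h import *
c=grab("top","top9"); s=grab("scene","scene9"); P=cloud(c)
for k,z in(("r",.087),("g",.087),("b",.067)):
    for ce,a,h in blobs(c,k,z,30):
        if 190<ce[0]<280 and 200<ce[1]<310 and len(h)>4: u,v=ce.astype(int); print(k,ce,a,np.round(cv2.fitEllipse(h)[0],1),"depth",P[v,u].round(3))
for ce,a,h in blobs(c,"b",.046,900,1500): print("carton",ce,cv2.minAreaRect(h)); 
m=masks(c)["b"]&(P[...,0]>.44)&(P[...,0]<.64)&(P[...,1]>.18)&(P[...,1]<.26); print("carton z pct",np.percentile(P[m][:,2],[5,50,95]))
for v,u in((195,298),(269,384)): print("white",P[v,u].round(3))
a=cv2.resize(c["p"][180:320,170:350],(700,544),interpolation=cv2.INTER_CUBIC)[:,:,::-1]; cv2.imwrite("pics/end.png",a)
E
```

```text
r [243. 259.] 323 [504.5 129.7] depth [0.503 0.131 0.056]
r [238. 251.] 49 [518.  137.1] depth [0.518 0.137 0.084]
g [248. 230.] 258 [572.8 111.1] depth [0.571 0.113 0.053]
g [243. 220.] 52 [589.9 117.8] depth [0.588 0.118 0.089]
b [205. 252.] 1225 [534.2 214.9] depth [0.534 0.221 0.044]
b [237. 287.] 643 [438. 151.] depth [0.438 0.15  0.067]
carton [205. 252.] ((538.9597778320312, 219.8020477294922), (45.994903564453125, 169.0301513671875), 75.06454467773438)
carton z pct [0.03966945 0.04578223 0.04943097]
white [ 0.64  -0.017  0.059]
white [ 0.436 -0.194  0.056]
```

View pics/end.png

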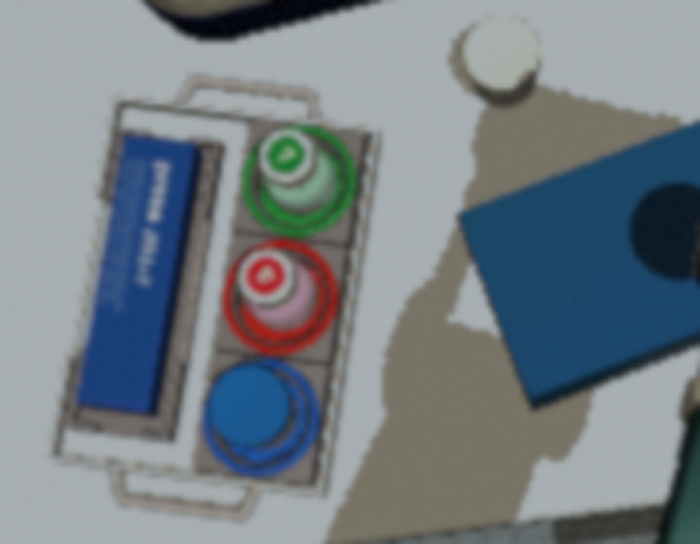

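View pics/scene9.png

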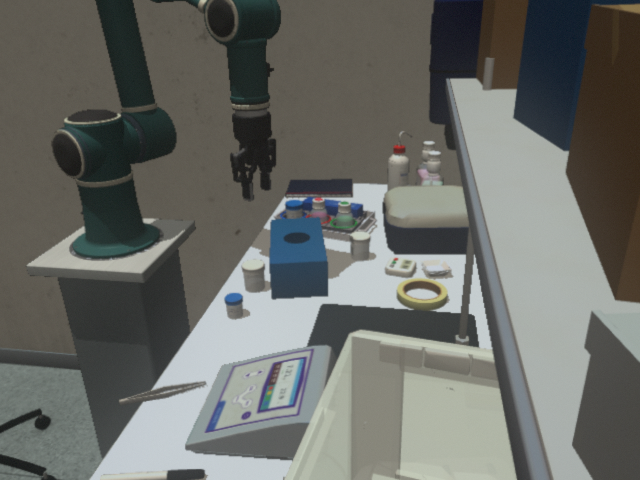

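The three items stand in their own rings with tops at about 87, 87 and 67 mm. The carton top is at 46 mm, flat in the cradle, and the white pots and small blue pot are unmoved. Handing in.

```bash
python3 -c "
from h import *
print(bot.finish_job())"
```

```text
the job is handed in; nothing more can be done
None
```

The pH calibration kit is packed in its caddy and the job is handed in, at about 27.5 s on the robot clock. I put the carton in the cradle first, then the red vial, the green vial and the larger blue-lidded pot, each lowered to light contact before release. Peak wrist force in the readouts, taken at the end of each move, was about 12 N.

| Item | Top height measured | Expected |
|---|---|---|
| Red vial | 84–86 mm | 87 mm |
| Green vial | 89 mm | 87 mm |
| Blue pot | 67 mm | 67 mm |
| Carton | 46 mm | 46 mm |

- **Seating:** The final pictures show both vials and the pot upright in the rings of their own colour and the carton flat in the cradle. The vial differences are within depth noise.
- **Left alone:** In the final pictures both white pots stand where they were and the small blue pot looks unmoved. The gripper was open and clear.
- **Disagreement:** The wrist and top cameras differed by about 2–6 mm in x. I used values in between, which was within the clearance of the wells and cradle.
- **Refused moves:** Three move calls were refused for leaving out fields; nothing moved on those.

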